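Close the bead pots with their stacked lids

TASK

Close the five bead pots for the night: take the two stacks of wooden lids apart and put on each pot the lid that fits it, with the cork down in the mouth and the disc lying flat on the rim. Leave the pots standing where they are.

Things in the scene. Friction and masses are not known exactly. Their poses are not given: they have to be found in the camera images.
- lid_xl_disc (a point): The largest of five lids, 21 mm high: a pale wooden disc 69 mm across, 14 mm thick, dark at its edge, over a 7 mm deep bevelled cork plug (40 mm across at its foot, 48 mm at the disc). The lids start upright on their corks in a stack of three and a stack of two, smaller on larger. This point: centre of the disc, half-way up its edge, 14 mm above the cork's foot. z up through the lid.
- lid_l_disc (a point): The second largest of five lids, 21 mm high: a pale wooden disc 61 mm across, 14 mm thick, dark at its edge, over a 7 mm deep bevelled cork plug (32 mm across at its foot, 40 mm at the disc). The lids start upright on their corks in a stack of three and a stack of two, smaller on larger. This point: centre of the disc, half-way up its edge, 14 mm above the cork's foot. z up through the lid.
- lid_m_disc (a point): The middle of five lids, 21 mm high: a pale wooden disc 52 mm across, 14 mm thick, dark at its edge, over a 7 mm deep bevelled cork plug (24 mm across at its foot, 31 mm at the disc). The lids start upright on their corks in a stack of three and a stack of two, smaller on larger. This point: centre of the disc, half-way up its edge, 14 mm above the cork's foot. z up through the lid.
- lid_s_disc (a point): The second smallest of five lids, 21 mm high: a pale wooden disc 44 mm across, 14 mm thick, dark at its edge, over a 7 mm deep bevelled cork plug (16 mm across at its foot, 23 mm at the disc). The lids start upright on their corks in a stack of three and a stack of two, smaller on larger. This point: centre of the disc, half-way up its edge, 14 mm above the cork's foot. z up through the lid.
- lid_xs_disc (a point): The smallest of five lids, 21 mm high: a pale wooden disc 35 mm across, 14 mm thick, dark at its edge, over a 7 mm deep bevelled cork plug (10 mm across at its foot, 14 mm at the disc). The lids start upright on their corks in a stack of three and a stack of two, smaller on larger. This point: centre of the disc, half-way up its edge, 14 mm above the cork's foot. z up through the lid.
- pot_xl_mouth (a point): The largest of five loose white porcelain bead pots, standing open on the cutting mat (mat top 3 mm above the table): outside 61 mm across and 46 mm high, wall 2.5 mm, mouth 56 mm across, half full of beads. Takes the 69 mm lid, whose disc then rests on the rim, overhanging by about 4 mm (disc centre 7 mm above this point). This point is the centre of the mouth at rim height; z points up out of the pot.
- pot_l_mouth (a point): The second largest of five loose white porcelain bead pots, standing open on the cutting mat (mat top 3 mm above the table): outside 53 mm across and 42 mm high, wall 2.5 mm, mouth 48 mm across, half full of beads. Takes the 61 mm lid, whose disc then rests on the rim, overhanging by about 4 mm (disc centre 7 mm above this point). This point is the centre of the mouth at rim height; z points up out of the pot.
- pot_m_mouth (a point): The middle of five loose white porcelain bead pots, standing open on the cutting mat (mat top 3 mm above the table): outside 44 mm across and 38 mm high, wall 2.5 mm, mouth 39 mm across, half full of beads. Takes the 52 mm lid, whose disc then rests on the rim, overhanging by about 4 mm (disc centre 7 mm above this point). This point is the centre of the mouth at rim height; z points up out of the pot.
- pot_s_mouth (a point): The second smallest of five loose white porcelain bead pots, standing open on the cutting mat (mat top 3 mm above the table): outside 36 mm across and 34 mm high, wall 2.5 mm, mouth 31 mm across, half full of beads. Takes the 44 mm lid, whose disc then rests on the rim, overhanging by about 4 mm (disc centre 7 mm above this point). This point is the centre of the mouth at rim height; z points up out of the pot.
- pot_xs_mouth (a point): The smallest of five loose white porcelain bead pots, standing open on the cutting mat (mat top 3 mm above the table): outside 27 mm across and 30 mm high, wall 2.5 mm, mouth 22 mm across, half full of beads. Takes the 35 mm lid, whose disc then rests on the rim, overhanging by about 4 mm (disc centre 7 mm above this point). This point is the centre of the mouth at rim height; z points up out of the pot.
Not all that is in view belongs to the job. What is shaped like the part that bears pot_m_mouth but blue, green or purple is not meant.

How it is judged:
At the end, for the whole second after the job is handed in: Each of the five lids lies on the pot of its own size, released and at rest: centred within 8 mm, its disc on the rim (disc centre 4 to 9.5 mm above the rim) and the lid level, cork down, within 0.08 rad; every pot upright within 0.08 rad and within 30 mm of where it stood (horizontal distance between lid_xl_disc and pot_xl_mouth below 0.008 m and z of lid_xl_disc in the frame of pot_xl_mouth between 0.004 and 0.0095 m and angle between each of pot_xl_mouth, lid_xl_disc, pot_l_mouth, lid_l_disc, pot_m_mouth, lid_m_disc, pot_s_mouth, lid_s_disc, pot_xs_mouth, lid_xs_disc's own z axis and vertical below 0.08 rad and distance of each of pot_xl_mouth, pot_l_mouth, pot_m_mouth, pot_s_mouth, pot_xs_mouth from where it was at the start of the episode below 0.03 m and linear speed of each of lid_xl, lid_l, lid_m, lid_s, lid_xs below 0.02 m/s and contact force between each of lid_xl, lid_l, lid_m, lid_s, lid_xs and the fingers below 0.05 N and horizontal distance between lid_l_disc and pot_l_mouth below 0.008 m and z of lid_l_disc in the frame of pot_l_mouth between 0.004 and 0.0095 m and horizontal distance between lid_m_disc and pot_m_mouth below 0.008 m and z of lid_m_disc in the frame of pot_m_mouth between 0.004 and 0.0095 m and horizontal distance between lid_s_disc and pot_s_mouth below 0.008 m and z of lid_s_disc in the frame of pot_s_mouth between 0.004 and 0.0095 m and horizontal distance between lid_xs_disc and pot_xs_mouth below 0.008 m and z of lid_xs_disc in the frame of pot_xs_mouth between 0.004 and 0.0095 m); the robot touches nothing.
It fails at once if a pot is tipped by more than 0.4 rad (angle between any of pot_xl_mouth, pot_l_mouth, pot_m_mouth, pot_s_mouth, pot_xs_mouth's own z axis and vertical above 0.4 rad).
It also fails if it takes over 120 s, if anything falls off the work surface, if the arm or the gripper's body presses on something with over 40 N, if the wrist force passes 120 N, or if a joint passes its speed limit or range.

ROBOT

A 7-joint arm with a two-finger parallel gripper is mounted at the origin on the work surface. World frame = base frame: x ahead of the robot, y to its left, z up, the work surface at z = 0. Lengths are in m, angles in rad, forces in N, time in s.
With the tool pointing down it reaches from about 0.35 to 0.9 m from the base axis. Payload 8.1 kg.
Tool frame: the origin (TCP) lies between the finger pads; the fingertips stand 19 mm ahead of it and the grasp point (between the pads) is the TCP; z points along the fingers, y is the direction in which the jaws open and shut (so a half turn about z gives the same grasp; the last joint's range is limited). The gripper opens to 92 mm and grips with 3 to 60 N. Pads are 19 mm wide; open, the fingers measure 130 mm over their backs; the gripper's body (75 mm by 190 mm) begins 47 mm behind the grasp point.
Start: joints at [1.226, 0.434, 0.025, 1.573, -0.012, 1.134, -0.075], TCP at [0.15, -0.607, 0.246] pointing down, gripper open.
Joint ranges: [-2.62, 2.62], [-0.44, 2.09], [-1.27, 1.32], [0.08, 2.57], [-1.32, 4.46], [0.12, 2], [-2.74, 2.74]. Speed limits (rad/s): [2.22, 2.22, 3.01, 3.01, 3.14, 3.14, 3.14].

INTERFACE

Orientations are given as a rotation vector (axis times angle).
In Python, from station import get_obs, vision, ticket gives the robot as it stands. The module is installed in compiled form; this text tells all that it offers.
- The arm moves only by the tool move_arm, never from a script. Its argument "targets" is one flat list of numbers, 7 for each row, row after row: the turn, a rotation vector about the tool's x, y, z in units of 10 degrees (1.0 is 10 degrees), then the shift along the tool's x, y, z in m, then the opening, from -1 (shut) to 1 (fully open). A call has 1 to 5 rows; each row shifts and turns the commanded pose from where the row before left it, along the tool's axes as they then stand; what a row does not reach is not made up. A row lasts 1/8 s, in which the tool goes at most 62.5 mm and 10.7 degrees, less where a joint would pass 70% of its speed; a pose out of reach is approached as far as the arm can. A call is refused whole if a number of a shift passes 0.0625 or a number of a turn 1, either way. A call with a gripper value outside its range is refused whole. The fingers move at their own pace and stop on an object; "force" is the grip in N (left out, the last holds). Time passes only in rows, so rows that do not move let the fingers close. It gives the time, the measured TCP pose, the force and the opening at its end, in the units of the state.
- get_obs(): the state, without advancing time (a new reading comes with each control period).
- vision.snapshot(name): name is "scene" or "side" or "wrist"; returns a dict with "frame" (384x512x3 uint8, red, green, blue), "fx", "fy", "cx", "cy" (pixels), "k1" (the pictures are not rectified: a ray, as slopes to the right and down, at radius r is drawn at 1 + k1 r^2 times it, then the intrinsics apply), "pose" (4x4, takes a point from camera to world coordinates); the wrist camera has in their place "mount" (4x4, takes a point from camera to tool coordinates, whose origin is the TCP and whose axes are the flange's). Camera axes: x right, y down, z forward; pixel columns grow to the right and rows downward; lengths in m; the calibration is good to about 2 mm. A picture is of the moment at which its call begins: read the wrist's pose just before it. There is no depth.
- ticket.close_job(): hands the job in, once; it reports no verdict.
The state is a dict: "t": time; "qpos": joint angles; "dq": joint speeds; "joint_torque": joint torques, N m; "eef_pos": TCP position; "tcp_rot": TCP orientation; "wrist_force": force on the tool from outside, world axes, zero at the start; "torque": the same for the moment, N m; "width": finger opening in m.
Only numpy, scipy, OpenCV 4.12 (cv2) and the standard library are available. Lean on these libraries where they do the work, as an engineer would, in place of code of your own. Each camera call takes 0.05 s, during which the arm holds its last target. There are 200 camera calls.

## Working session

There is one attempt and no reset: what is moved stays moved. The work goes in short steps, Python scripts to look and compute and a tool call to move; the robot and the scene stay as the last step left them, time stands still between calls to the robot, and variables do not carry over. Pictures are saved under pics/ and viewed, about 12 in all and at most 16, crops included, and the job is handed in when it is done.

Besides the shell and the picture viewer there is one more tool, called as name(argument=value, ...) on one line, values as JSON. move_arm: Moves the arm, as the interface text tells. Its arguments: {"type":"object","properties":{"targets":{"type":"array","items":{"type":"number"}},"force":{"type":"number"}},"required":["targets"]}

```bash
mkdir -p pics
python3 - <<'E'
from station import get_obs, vision
import cv2,numpy as np
for n in("scene","side"):
    s=vision.snapshot(n); cv2.imwrite(f"pics/{n}0.png",cv2.cvtColor(cv2.resize(s["frame"],None,fx=1.5,fy=1.5),cv2.COLOR_RGB2BGR))
    print(n,s["fx"],s["cx"],s["cy"],s["k1"],np.round(s["pose"],4).tolist())
s=vision.snapshot("wrist");print(np.round(s["mount"],4).tolist(),s["fx"],s["k1"])
cv2.imwrite(f"pics/wrist0.png",cv2.cvtColor(s["frame"],cv2.COLOR_RGB2BGR))
o=get_obs();print(o)
E
```

```text
scene 420.99610585482833 252.08920458295898 189.03033838359207 -0.03392061400790941 [[0.7459, 0.5009, -0.4391, 1.0259], [0.666, -0.5703, 0.4808, -0.4372], [-0.0096, -0.6511, -0.7589, 0.9296], [0.0, 0.0, 0.0, 1.0]]
side 356.9349604089564 251.85720308169527 196.04482567801375 0.0026541704820529557 [[0.9747, -0.1617, 0.1545, 0.3974], [-0.2235, -0.6784, 0.6999, -0.5217], [-0.0083, -0.7167, -0.6973, 0.7102], [0.0, 0.0, 0.0, 1.0]]
[[0.0002, -0.9626, -0.271, 0.073], [1.0, 0.0005, -0.0009, -0.0006], [0.001, -0.271, 0.9626, -0.1389], [0.0, 0.0, 0.0, 1.0]] 328.53538495361767 -0.01626459784316866
{'t': 0.15, 'qpos': array([ 1.22638463,  0.43510028,  0.02500573,  1.57384339, -0.01161722,
        1.13398481, -0.0751302 ]), 'dq': array([-0.00065274, -0.0025674 , -0.00031068, -0.00419404, -0.00073716,
        0.00071567, -0.0011448 ]), 'joint_torque': array([ 2.81641005e-03, -6.68261719e+01,  9.86322798e-01, -3.14689422e+01,
       -6.04235544e-02,  3.95734271e-02,  9.84841836e-05]), 'eef_pos': array([ 0.14952842, -0.60649964,  0.24511968]), 'tcp_rot': array([-3.11752834e+00, -3.78562387e-01,  3.92460263e-04]), 'wrist_force': array([-0.1391485 ,  0.70755111,  0.77014224]), 'torque': array([-0.01748116, -0.00738766, -0.00109452]), 'width': 0.09202897652997788}
```

View pics/scene0.png

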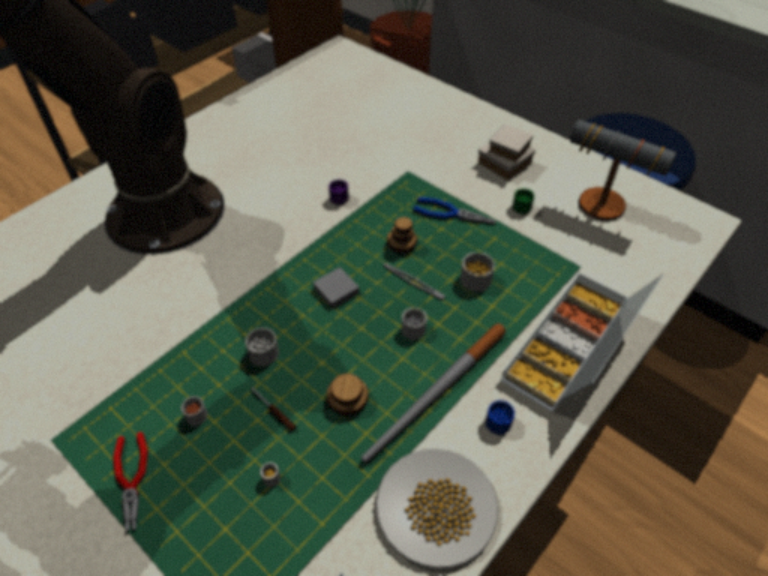

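View pics/side0.png

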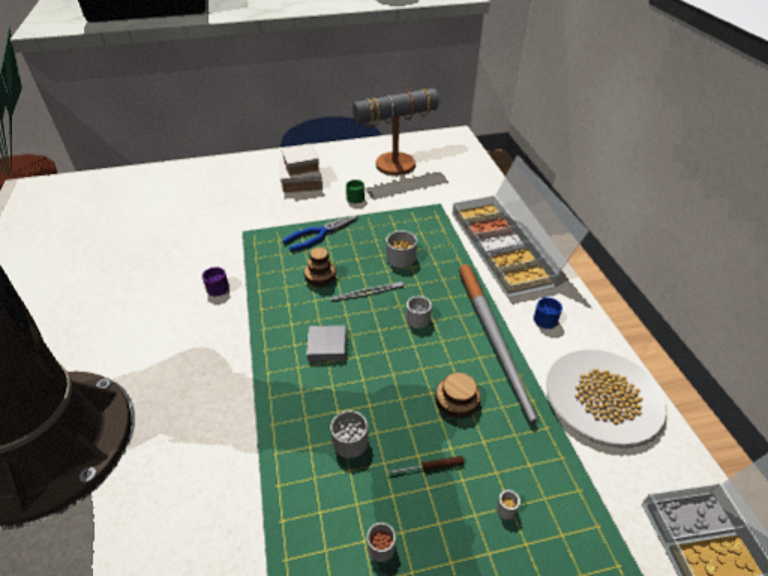

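The scene picture shows these, in 1.5x pixels:

- **White pots with beads, the ones meant:** (477,265), (261,343), (413,318), (194,405) and (269,470).
- **Coloured decoys, not meant:** purple (339,190), green (524,200) and blue (500,416).
- **Lid stacks:** three lids at (402,235) and two at (347,393).

I'll triangulate roughly first, then refine with the wrist camera.

```bash
cat > h.py <<'E'
import numpy as np,cv2
from scipy.spatial.transform import Rotation as R
from station import get_obs,vision
def snap(n):
    o=get_obs(); s=vision.snapshot(n)
    if n=="wrist":
        T=np.eye(4);T[:3,:3]=R.from_rotvec(o["tcp_rot"]).as_matrix();T[:3,3]=o["eef_pos"]; s["pose"]=T@s["mount"]
    s["K"]=np.array([[s["fx"],0,s["cx"]],[0,s["fy"],s["cy"]],[0,0,1.]]);s["D"]=np.array([s["k1"],0,0,0.])
    return s
def ray(s,px):
    p=cv2.undistortPoints(np.float64(px).reshape(-1,1,2),s["K"],s["D"]).reshape(-1,2)
    return s["pose"][:3,3],np.c_[p,np.ones(len(p))]@s["pose"][:3,:3].T
def onz(s,px,z):
    o,d=ray(s,px); return o+d*((z-o[2])/d[:,2])[:,None]
def tri(a,pa,b,pb):
    o1,d1=ray(a,pa);o2,d2=ray(b,pb);out=[]
    for u,v in zip(d1,d2):
        t=np.linalg.lstsq(np.c_[u,-v],o2-o1,rcond=None)[0]; p,q=o1+t[0]*u,o2+t[1]*v
        out.append(np.r_[(p+q)/2,np.linalg.norm(p-q)])
    return np.array(out)
def proj(s,P):
    T=np.linalg.inv(s["pose"]); return cv2.projectPoints(np.float64(P).reshape(-1,1,3),cv2.Rodrigues(T[:3,:3])[0],T[:3,3],s["K"],s["D"])[0].reshape(-1,2)
def save(s,n,k=1): cv2.imwrite(f"pics/{n}.png",cv2.cvtColor(cv2.resize(s["frame"],None,fx=k,fy=k),cv2.COLOR_RGB2BGR))
E
python3 - <<'E'
from h import *
a,b=snap("scene"),snap("side")
A=np.array([(477,265),(261,341),(413,316),(194,405),(270,468),(403,225),(348,386),(337,287)])/1.5
B=np.array([(402,243),(350,426),(419,305),(381,536),(509,498),(319,255),(460,386),(326,337)])/1.5
for n,r in zip("potA potB potC potD potE st3top st2top box".split(),np.round(tri(a,A,b,B),3)):print(n,r)
o=get_obs();print(R.from_rotvec(o["tcp_rot"]).as_matrix().round(3))
E
```

```text
potA [0.624 0.28  0.043 0.003]
potB [ 0.447 -0.105  0.041  0.   ]
potC [0.61  0.108 0.041 0.003]
potD [ 0.455 -0.26   0.031  0.003]
potE [ 0.629 -0.25   0.032  0.003]
st3top [0.457 0.261 0.059 0.   ]
st2top [ 0.622 -0.073  0.041  0.003]
box [0.442 0.087 0.017 0.007]
[[ 0.971  0.239 -0.   ]
 [ 0.239 -0.971  0.001]
 [-0.    -0.001 -1.   ]]
```

move_arm(targets=[0, 0, 0.69, 0, 0, 0, 1, 0, 0, 0.69, 0, 0, 0, 1, 0, 0, 0, 0.04, -0.045, 0, 1, 0, 0, 0, 0.04, -0.045, 0, 1, 0, 0, 0, 0.04, -0.045, 0, 1])

```text
t: 0.88
eef_pos: [0.2706, -0.4702, 0.2457]
tcp_rot: [3.141, 0.001, 0.0]
wrist_force: [0.6, -0.6, -0.2]
width: 0.0919
```

move_arm(targets=[0, 0, 0, 0.04, -0.045, 0, 1, 0, 0, 0, 0.04, -0.045, 0, 1, 0, 0, 0, 0.04, -0.045, 0, 1, 0, 0, 0, 0.04, -0.045, 0, 1, 0, 0, 0, 0.04, -0.045, 0, 1])

```text
t: 1.5
eef_pos: [0.4704, -0.2451, 0.2459]
tcp_rot: [3.141, 0.001, 0.001]
wrist_force: [1.3, -0.6, 0.1]
width: 0.0917
```

move_arm(targets=[0, 0, 0, 0.045, -0.04, 0, 1, 0, 0, 0, 0.045, -0.04, 0, 1, 0, 0, 0, 0, 0, 0, 1, 0, 0, 0, 0, 0, 0, 1])

```text
t: 2.0
eef_pos: [0.5589, -0.1667, 0.2453]
tcp_rot: [3.141, 0.002, -0.002]
wrist_force: [-0.9, -1.1, -0.4]
width: 0.0918
```

Run:
```python
from h import *;import pickle
s=snap("wrist");pickle.dump(s,open("w1.pkl","wb"));save(s,"w1",1.5)
```

move_arm(targets=[0, 0, 0, 0, -0.06, 0, 1, 0, 0, 0, 0, -0.06, 0, 1, 0, 0, 0, 0, -0.06, 0, 1, 0, 0, 0, 0, -0.06, 0, 1, 0, 0, 0, 0, -0.06, 0, 1])

```text
t: 2.68
eef_pos: [0.5588, 0.1332, 0.2461]
tcp_rot: [3.141, -0.004, 0.001]
wrist_force: [0.1, -0.3, 0.0]
width: 0.0914
```

move_arm(targets=[0, 0, 0, 0, -0.06, 0, 1, 0, 0, 0, 0, 0, 0, 1, 0, 0, 0, 0, 0, 0, 1])

```text
t: 3.05
eef_pos: [0.5591, 0.1916, 0.2457]
tcp_rot: [3.14, -0.001, -0.0]
wrist_force: [0.6, -1.3, -0.8]
width: 0.0917
```

Run:
```python
from h import *;import pickle
s=snap("wrist");pickle.dump(s,open("w2.pkl","wb"));save(s,"w2",1.5)
```

```text
(no output)
```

View pics/w1.png

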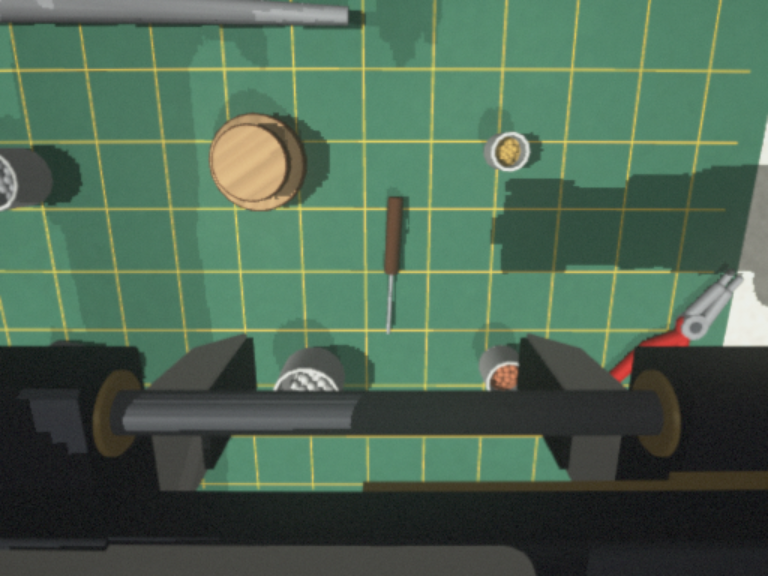

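View pics/w2.png

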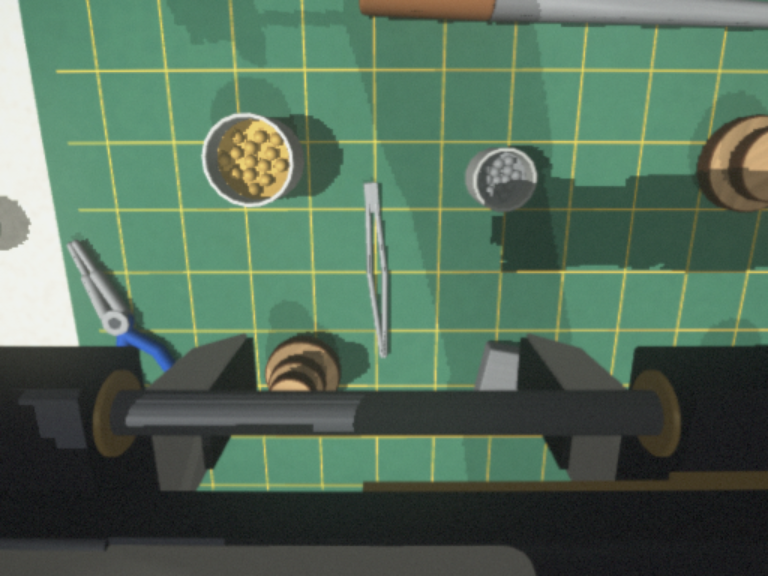

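Upper half of the wrist views is clear. In w1, the two-lid stack is at (255,162) and the xs pot at (510,151). In w2, the xl pot is at (250,160) and a mid-size pot at (505,180). I'll step back in x to see the nearer row.

move_arm(targets=[0, 0, 0, -0.05, 0, 0, 1, 0, 0, 0, -0.05, 0, 0, 1, 0, 0, 0, -0.05, 0, 0, 1, 0, 0, 0, 0, 0, 0, 1, 0, 0, 0, 0, 0, 0, 1])

```text
t: 3.72
eef_pos: [0.4101, 0.1919, 0.2462]
tcp_rot: [3.142, -0.003, 0.002]
wrist_force: [0.6, 0.2, -0.8]
width: 0.0919
```

Run:
```python
from h import *;import pickle
s=snap("wrist");pickle.dump(s,open("w3.pkl","wb"));save(s,"w3",1.5)
```

move_arm(targets=[0, 0, 0, 0, 0.06, 0, 1, 0, 0, 0, 0, 0.06, 0, 1, 0, 0, 0, 0, 0.06, 0, 1, 0, 0, 0, 0, 0.06, 0, 1, 0, 0, 0, 0, 0.06, 0, 1])

```text
t: 4.4
eef_pos: [0.4098, -0.1098, 0.2459]
tcp_rot: [3.141, -0.002, 0.002]
wrist_force: [1.6, 0.0, 0.5]
width: 0.0919
```

move_arm(targets=[0, 0, 0, 0, 0.06, 0, 1, 0, 0, 0, 0, 0, 0, 1, 0, 0, 0, 0, 0, 0, 1])

```text
t: 4.78
eef_pos: [0.4096, -0.1671, 0.2455]
tcp_rot: [-3.141, 0.001, 0.001]
wrist_force: [0.9, 0.4, 0.4]
width: 0.0916
```

Run:
```python
from h import *;import pickle
s=snap("wrist");pickle.dump(s,open("w4.pkl","wb"));save(s,"w4",1.5)
W={i:pickle.load(open(f"w{i}.pkl","rb")) for i in(1,2,3,4)}
for i,s in W.items():
    print(i,get_obs()["eef_pos"].round(3) if i==4 else "")
    for n,p in dict(A=(.624,.28,.046),B=(.447,-.105,.044),C=(.61,.108,.041),D=(.455,-.26,.035),E=(.629,-.25,.033),S3=(.457,.261,.066),S2=(.622,-.073,.045)).items():
        q=proj(s,p)[0]
        if 0<q[0]<512 and 0<q[1]<240: print(n,(q*1.5).round())
```

```text
1 
E [508. 149.]
S2 [247. 160.]
2 
A [254. 158.]
C [509. 179.]
3 
S3 [279. 188.]
4 [ 0.41  -0.166  0.246]
B [297. 199.]
D [520. 186.]
```

View pics/w3.png

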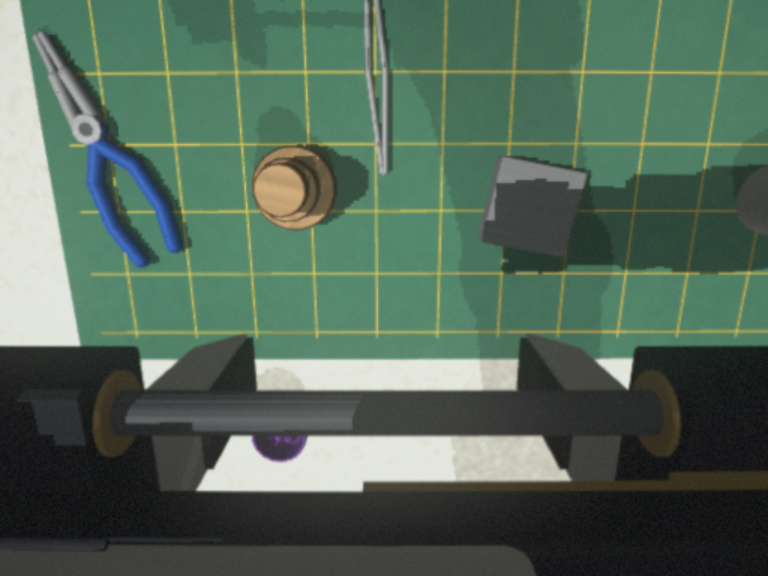

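View pics/w4.png

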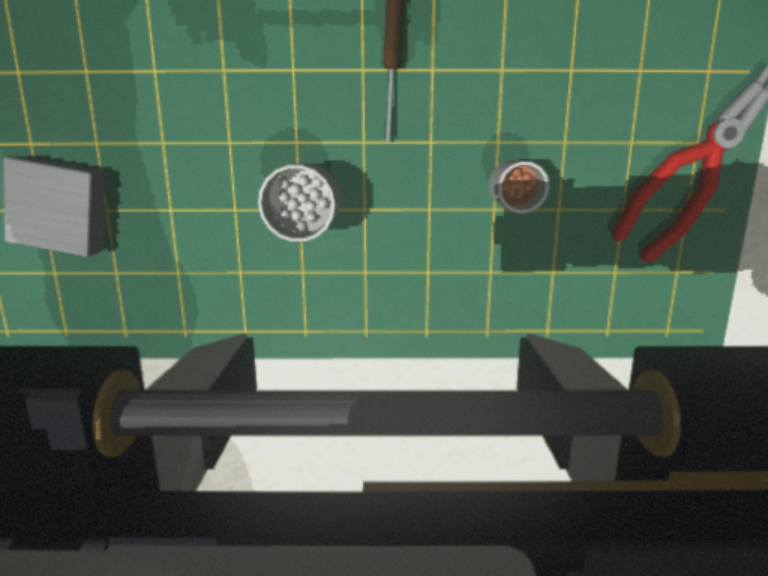

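w3 shows the three-lid stack at (283,190) with the top lid leaning toward the image left through parallax. w4 shows the pots at (298,202) and (522,187). Next I'll fit rims and discs, and draw the fits on an enlarged contact sheet.

```bash
cat > fit.py <<'E'
from h import *
def fit(s,c,lid,thr,r=38):
    x,y=np.int32(np.round(c)); im=s["frame"][y-r:y+r,x-r:x+r]; k=4
    im=cv2.resize(im,None,fx=k,fy=k,interpolation=cv2.INTER_CUBIC); hsv=cv2.cvtColor(im,cv2.COLOR_RGB2HSV); H,S,V=cv2.split(hsv)
    m=((H<25)&(S>60)&(V>thr)) if lid else ((S<70)&(V>thr))
    m=cv2.morphologyEx(m.astype(np.uint8),cv2.MORPH_OPEN,np.ones((3,3)))
    cs=[q for q in cv2.findContours(m,cv2.RETR_EXTERNAL,cv2.CHAIN_APPROX_NONE)[0] if cv2.contourArea(cv2.convexHull(q))>400]
    if not cs: return None,im
    if lid: q=max(cs,key=lambda q:cv2.contourArea(q))
    else: q=np.concatenate(cs)
    e=cv2.fitEllipse(cv2.convexHull(q))
    out=im.copy(); cv2.drawContours(out,[cv2.convexHull(q)],-1,(255,0,255),1); cv2.ellipse(out,e,(255,0,0),1)
    t=np.linspace(0,2*np.pi,40,endpoint=False); pts=cv2.ellipse2Poly
    (cx,cy),(a,b),th=e; th=np.deg2rad(th)
    P=np.c_[cx+a/2*np.cos(t)*np.cos(th)-b/2*np.sin(t)*np.sin(th),cy+a/2*np.cos(t)*np.sin(th)+b/2*np.sin(t)*np.cos(th)]
    return (P+.5)/k-.5+[x-r,y-r],out
def circ(s,P,z):
    X=onz(s,P,z)[:,:2]; c=X.mean(0); return c,2*np.linalg.norm(X-c,axis=1).mean()
E
python3 - <<'E'
from fit import *;import pickle
W={i:pickle.load(open(f"w{i}.pkl","rb")) for i in(1,2,3,4)}
L=[("A",2,(250,158),.049,0,120),("C",2,(505,178),.041,0,120),("E",1,(509,150),.033,0,120),("B",4,(298,202),.045,0,120),("D",4,(522,187),.037,0,120),("S3",3,(281,190),.066,1,150),("S2",1,(250,162),.045,1,150)]
t=[]
for n,i,c,z,l,th in L:
    P,im=fit(W[i],np.array(c)/1.5,l,th)
    if P is not None:
        q,d=circ(W[i],P,z); print(n,q.round(4),"dia",round(d*1000,1))
    t.append(cv2.resize(im,(200,200)))
t.append(t[0]*0)
cv2.imwrite("pics/fit1.png",cv2.cvtColor(np.vstack([np.hstack(t[:4]),np.hstack(t[4:])]),cv2.COLOR_RGB2BGR))
E
```

```text
A [0.6227 0.2843] dia 62.0
C [0.611  0.1143] dia 46.3
E [ 0.6279 -0.2487] dia 30.8
B [ 0.4442 -0.1042] dia 53.6
D [ 0.4571 -0.2571] dia 35.8
S3 [0.4511 0.2559] dia 41.9
S2 [ 0.6203 -0.0783] dia 62.2
```

View pics/fit1.png

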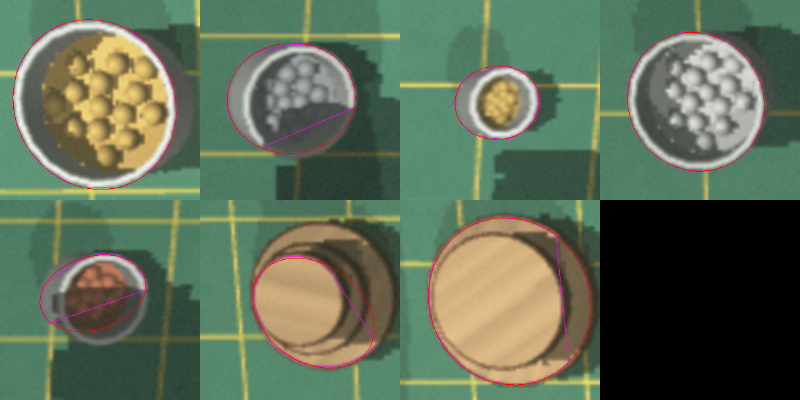

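All fits are sensible for A and B. I'll take C, D, E and the lid edges from tile extents.

Run:
```python
from h import *;import pickle
W={i:pickle.load(open(f"w{i}.pkl","rb")) for i in(1,2,3,4)}
# name,view,crop centre,(l,r,t,b in tile),z
L=[("C",2,(505,178),(43,156,44,152),.041),("E",1,(509,150),(71,140,68,139),.033),("D",4,(522,187),(58,148,54,145),.037),
("A",2,(250,158),(13,176,20,188),.049),("B",4,(298,202),(28,165,32,170),.045),
("S3top",3,(281,190),(54,143,57,146),.066),("S3mid",3,(281,190),(57,170,43,155),.045),("S3bot",3,(281,190),(68,194,22,170),.024),("S2top",1,(250,162),(30,165,32,170),.045),("S2bot",1,(250,162),(30,193,17,185),.024)]
for n,i,c,(l,r,t,b),z in L:
    o=np.round(np.array(c)/1.5)-38; f=200/76
    pts=np.array([(l,(t+b)/2),(r,(t+b)/2),((l+r)/2,t),((l+r)/2,b)])/f+o-.5
    X=onz(W[i],pts,z)[:,:2]; print(n,X.mean(0).round(4),"dx",round(abs(X[2,0]-X[3,0])*1e3,1),"dy",round(abs(X[0,1]-X[1,1])*1e3,1))
```

```text
C [0.6111 0.1111] dx 41.3 dy 44.1
E [ 0.6276 -0.2519] dx 27.0 dy 27.2
D [ 0.4546 -0.2613] dx 35.5 dy 35.7
A [0.6229 0.2844] dx 61.6 dy 61.6
B [ 0.4445 -0.1044] dx 53.5 dy 53.5
S3top [0.4553 0.2612] dx 32.0 dy 32.5
S3mid [0.4544 0.2598] dx 42.9 dy 43.9
S3bot [0.4537 0.2567] dx 60.1 dy 51.9
S2top [ 0.6205 -0.0736] dx 51.3 dy 51.7
S2bot [ 0.6197 -0.0735] dx 66.3 dy 66.2
```

Measured diameters match the descriptions.

| Pot or stack | Position (x, y) | Size |
|---|---|---|
| A | (.623, .284) | xl |
| B | (.4445, -.104) | l |
| C | (.611, .111) | m |
| D | (.4546, -.261) | s |
| E | (.6276, -.252) | xs |
| Stack S2 | (.620, -.0735) | M on XL |
| Stack S3 | (.4545, .260) | XS on S on L |

I'll start with M.

move_arm(targets=[0, 0, 0, 0.0525, -0.0235, 0.03, 1, 0, 0, 0, 0.0525, -0.0235, 0.03, 1, 0, 0, 0, 0.0525, -0.0235, 0.03, 1, 0, 0, 0, 0.0525, -0.0235, 0.03, 1, 0, 0, 0, 0, 0, 0.03, 1], force=10)

```text
t: 5.45
eef_pos: [0.6153, -0.0702, 0.0987]
tcp_rot: [-3.139, -0.012, -0.004]
wrist_force: [0.2, -0.2, 0.5]
width: 0.0914
```

move_arm(targets=[0, 0, 0, 0, 0, 0, 1, 0, 0, 0, 0, 0, 0, 1])

```text
t: 5.7
eef_pos: [0.6116, -0.0756, 0.1012]
tcp_rot: [3.142, 0.002, 0.001]
wrist_force: [-0.0, -0.4, 0.3]
width: 0.092
```

move_arm(targets=[0, 0, 0, 0.0085, -0.002, 0, 1, 0, 0, 0, 0, 0, 0.026, 1, 0, 0, 0, 0, 0, 0.026, 1, 0, 0, 0, 0, 0, 0, 1, 0, 0, 0, 0, 0, 0, 1])

```text
t: 6.32
eef_pos: [0.6211, -0.074, 0.0497]
tcp_rot: [3.142, 0.001, 0.003]
wrist_force: [0.3, 0.4, -0.3]
width: 0.0922
```

Run:
```python
from h import *
s=snap("wrist");save(s,"w5",1);print(get_obs()["eef_pos"])
```

```text
[ 0.62119208 -0.07396567  0.04980946]
```

View pics/w5.png

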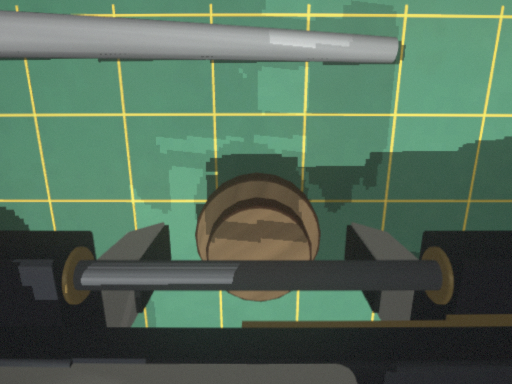

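The stack is centred between the fingers: lid at column 258, finger middle at 257. I'll close and lift.

move_arm(targets=[0, 0, 0, 0, 0, 0, -1, 0, 0, 0, 0, 0, 0, -1, 0, 0, 0, 0, 0, 0, -1, 0, 0, 0, 0, 0, 0, -1, 0, 0, 0, 0, 0, 0, -1])

```text
t: 7.0
eef_pos: [0.62, -0.0739, 0.0481]
tcp_rot: [3.142, 0.001, -0.0]
wrist_force: [0.5, 0.9, 0.5]
width: 0.0519
```

move_arm(targets=[0, 0, 0, 0, 0, -0.01, -1, 0, 0, 0, 0, 0, -0.02, -1, 0, 0, 0, 0, 0, -0.03, -1, 0, 0, 0, 0, 0, 0, -1])

```text
t: 7.5
eef_pos: [0.6218, -0.074, 0.1111]
tcp_rot: [3.141, 0.001, 0.008]
wrist_force: [0.6, 0.3, -0.6]
width: 0.0517
```

move_arm(targets=[0, 0, 0, -0.0025, -0.046, 0, -1, 0, 0, 0, -0.0025, -0.046, 0, -1, 0, 0, 0, -0.0025, -0.046, 0, -1, 0, 0, 0, -0.0025, -0.046, 0, -1, 0, 0, 0, 0, 0, 0, -1])

```text
t: 8.12
eef_pos: [0.6087, 0.1159, 0.1077]
tcp_rot: [-3.139, -0.013, 0.002]
wrist_force: [0.2, -0.2, -0.4]
width: 0.0514
```

move_arm(targets=[0, 0, 0, 0, 0, 0, -1])

```text
t: 8.25
eef_pos: [0.6096, 0.1095, 0.1077]
tcp_rot: [3.141, 0.002, -0.001]
wrist_force: [0.6, -1.0, 0.0]
width: 0.0518
```

Run:
```python
from h import *
s=snap("wrist");save(s,"w6",1);print(get_obs()["eef_pos"])
```

```text
[0.60975975 0.10862134 0.10775325]
```

View pics/w6.png

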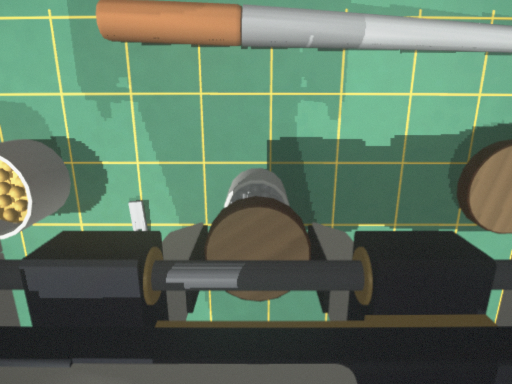

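The lid is held level, at column 258, with the pot at about 257 behind it. I'll lower and release.

move_arm(targets=[0, 0, 0, 0.001, -0.002, 0.02, -1, 0, 0, 0, 0, 0, 0.018, -1, 0, 0, 0, 0, 0, 0.006, -1, 0, 0, 0, 0, 0, 0.0035, -1, 0, 0, 0, 0, 0, 0, -1])

```text
t: 8.93
eef_pos: [0.611, 0.112, 0.0607]
tcp_rot: [3.142, 0.001, 0.0]
wrist_force: [-0.2, 0.4, -1.2]
width: 0.0518
```

move_arm(targets=[0, 0, 0, 0, 0, 0, -1, 0, 0, 0, 0, 0, 0, -1])

```text
t: 9.18
eef_pos: [0.6111, 0.1122, 0.0611]
tcp_rot: [-3.141, -0.002, -0.001]
wrist_force: [0.8, -0.4, 0.7]
width: 0.0515
```

move_arm(targets=[0, 0, 0, 0, 0, 0.001, -1, 0, 0, 0, 0, 0, 0, 1, 0, 0, 0, 0, 0, 0, 1, 0, 0, 0, 0, 0, 0, 1, 0, 0, 0, 0, 0, 0, 1])

```text
t: 9.8
eef_pos: [0.6108, 0.1121, 0.0596]
tcp_rot: [3.142, 0.001, 0.0]
wrist_force: [-0.5, -1.1, -0.4]
width: 0.0871
```

move_arm(targets=[0, 0, 0, 0, 0, -0.02, 1, 0, 0, 0, 0, 0, -0.03, 1, 0, 0, 0, 0, 0, 0, 1])

```text
t: 10.18
eef_pos: [0.6124, 0.1125, 0.112]
tcp_rot: [-3.14, -0.001, -0.007]
wrist_force: [0.9, -0.5, 0.2]
width: 0.0916
```

move_arm(targets=[0, 0, 0, 0.002, 0.046, 0, 1, 0, 0, 0, 0.002, 0.046, 0, 1, 0, 0, 0, 0.002, 0.046, 0, 1, 0, 0, 0, 0.002, 0.046, 0, 1, 0, 0, 0, 0, 0, 0, 1])

```text
t: 10.8
eef_pos: [0.6182, -0.0778, 0.1088]
tcp_rot: [3.139, -0.01, -0.002]
wrist_force: [-0.1, 0.9, -0.8]
width: 0.0923
```

move_arm(targets=[0, 0, 0, 0, 0, 0, 1])

```text
t: 10.92
eef_pos: [0.6186, -0.0713, 0.109]
tcp_rot: [-3.141, -0.001, 0.001]
wrist_force: [0.3, 0.7, 0.6]
width: 0.0915
```

Run:
```python
from h import *
s=snap("scene");save(s,"s1",1.5);s=snap("wrist");save(s,"w7",1);print(get_obs()["eef_pos"])
```

```text
[ 0.61884339 -0.07007246  0.10923154]
```

View pics/w7.png

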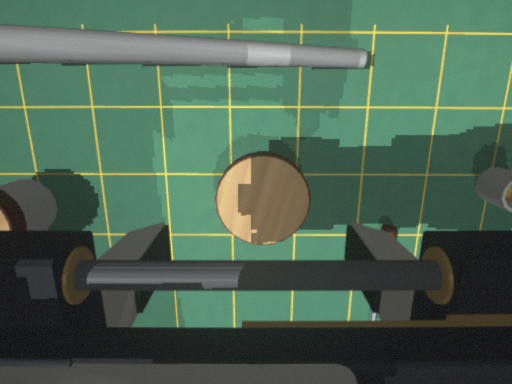

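The XL lid lies at (263,197), about 4 mm to the right of the finger middle, and the screwdriver is clear. I'll correct and descend.

move_arm(targets=[0, 0, 0, 0.001, 0.0035, 0.02, 1, 0, 0, 0, 0, 0, 0.025, 1, 0, 0, 0, 0, 0, 0.025, 1, 0, 0, 0, 0, 0, 0.01, 1, 0, 0, 0, 0, 0, 0, 1])

```text
t: 11.65
eef_pos: [0.6197, -0.0745, 0.0292]
tcp_rot: [-3.141, -0.003, 0.002]
wrist_force: [0.0, 0.2, -0.1]
width: 0.0919
```

move_arm(targets=[0, 0, 0, 0, 0, 0, 1, 0, 0, 0, 0, 0, 0, -1, 0, 0, 0, 0, 0, 0, -1, 0, 0, 0, 0, 0, 0, -1, 0, 0, 0, 0, 0, 0, -1])

```text
t: 12.28
eef_pos: [0.6202, -0.0754, 0.03]
tcp_rot: [3.142, 0.001, 0.001]
wrist_force: [-0.4, -0.2, 3.6]
width: 0.0686
```

move_arm(targets=[0, 0, 0, 0, 0, 0, -1, 0, 0, 0, 0, 0, -0.015, -1, 0, 0, 0, 0, 0, -0.03, -1, 0, 0, 0, 0, 0, -0.05, -1, 0, 0, 0, 0, 0, 0, -1])

```text
t: 12.9
eef_pos: [0.6227, -0.0756, 0.1295]
tcp_rot: [3.141, 0.001, 0.012]
wrist_force: [-0.4, -0.1, -0.6]
width: 0.0688
```

move_arm(targets=[0, 0, 0, 0, -0.045, 0, -1, 0, 0, 0, 0, -0.045, 0, -1, 0, 0, 0, 0, -0.045, 0, -1, 0, 0, 0, 0, -0.045, 0, -1, 0, 0, 0, 0, -0.045, 0, -1])

```text
t: 13.52
eef_pos: [0.6192, 0.1509, 0.1242]
tcp_rot: [3.141, 0.001, -0.001]
wrist_force: [0.3, 0.5, -1.4]
width: 0.0684
```

move_arm(targets=[0, 0, 0, 0, -0.045, 0, -1, 0, 0, 0, 0, -0.045, 0, -1, 0, 0, 0, 0, -0.045, 0, -1, 0, 0, 0, 0, 0, 0, -1, 0, 0, 0, 0, 0, 0, -1])

```text
t: 14.15
eef_pos: [0.6194, 0.2838, 0.124]
tcp_rot: [3.14, 0.001, -0.001]
wrist_force: [0.2, -1.2, -1.0]
width: 0.0688
```

Run:
```python
from h import *
s=snap("wrist");save(s,"w8",1);print(get_obs()["eef_pos"])
```

```text
[0.61976334 0.28295553 0.1241755 ]
```

View pics/w8.png

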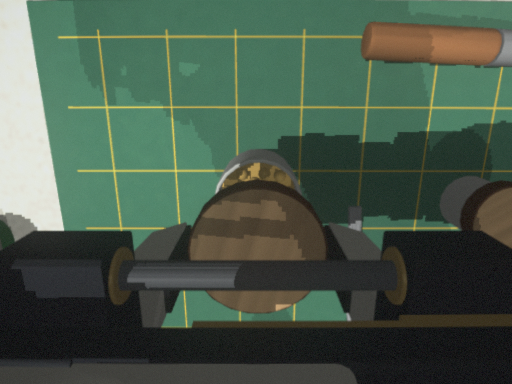

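Pot at column 259, lid at 258. I'll lower with a 3 mm correction in x.

move_arm(targets=[0, 0, 0, 0.003, -0.001, 0.025, -1, 0, 0, 0, 0, 0, 0.02, -1, 0, 0, 0, 0, 0, 0.006, -1, 0, 0, 0, 0, 0, 0.002, -1, 0, 0, 0, 0, 0, 0, -1])

```text
t: 14.82
eef_pos: [0.623, 0.2857, 0.0721]
tcp_rot: [-3.141, -0.001, -0.001]
wrist_force: [0.9, -0.5, -0.6]
width: 0.0685
```

move_arm(targets=[0, 0, 0, 0, 0, 0, -1])

```text
t: 14.95
eef_pos: [0.6231, 0.2859, 0.0724]
tcp_rot: [-3.141, -0.001, -0.002]
wrist_force: [0.1, 0.6, -0.8]
width: 0.0685
```

move_arm(targets=[0, 0, 0, 0, 0.001, 0.002, -1, 0, 0, 0, 0, 0, 0.0015, -1, 0, 0, 0, 0, 0, 0, -1, 0, 0, 0, 0, 0, 0, -1])

```text
t: 15.45
eef_pos: [0.6229, 0.2845, 0.0689]
tcp_rot: [-3.142, -0.001, -0.001]
wrist_force: [-1.5, -1.0, 6.2]
width: 0.0683
```

move_arm(targets=[0, 0, 0, 0, 0, 0, 1, 0, 0, 0, 0, 0, 0, 1, 0, 0, 0, 0, 0, 0, 1, 0, 0, 0, 0, 0, 0, 1])

```text
t: 15.95
eef_pos: [0.6226, 0.2846, 0.068]
tcp_rot: [3.141, 0.001, -0.0]
wrist_force: [0.3, 0.0, 0.1]
width: 0.0913
```

move_arm(targets=[0, 0, 0, 0, 0, -0.02, 1, 0, 0, 0, 0, 0, -0.04, 1, 0, 0, 0, 0, 0, 0, 1])

```text
t: 16.32
eef_pos: [0.6251, 0.2859, 0.1332]
tcp_rot: [-3.138, -0.001, -0.011]
wrist_force: [0.1, -0.1, -0.3]
width: 0.0917
```

move_arm(targets=[0, 0, 0, -0.0425, 0.006, 0, 1, 0, 0, 0, -0.0425, 0.006, 0, 1, 0, 0, 0, -0.0425, 0.006, 0, 1, 0, 0, 0, -0.0425, 0.006, 0, 1, 0, 0, 0, 0, 0, 0, 1])

```text
t: 16.95
eef_pos: [0.4496, 0.2602, 0.1286]
tcp_rot: [3.141, 0.005, -0.003]
wrist_force: [1.4, 1.0, -0.6]
width: 0.0918
```

move_arm(targets=[0, 0, 0, 0, 0, 0.02, 1, 0, 0, 0, 0, 0, 0, 1, 0, 0, 0, 0, 0, 0, 1])

```text
t: 17.32
eef_pos: [0.4535, 0.2606, 0.1086]
tcp_rot: [-3.141, -0.001, -0.001]
wrist_force: [0.0, 0.3, 0.3]
width: 0.0919
```

Run:
```python
from h import *
s=snap("wrist");save(s,"w9",1);print(get_obs()["eef_pos"]);print(proj(s,[(.4545,.260,.066),(.4545,.26,.045),(.4545,.26,.024)]))
```

```text
[0.45344007 0.2607178  0.10867594]
[[259.64419864 223.03705529]
 [259.46200119 211.14683926]
 [259.31111543 201.30385964]]
```

View pics/w9.png

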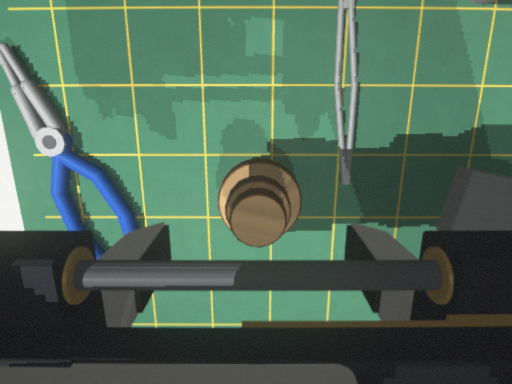

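Stack top is centred at column 259, and the top lid is about 2 mm further in x than assumed. Pliers and tweezers are clear of the fingers. I'll grip the xs lid.

move_arm(targets=[0, 0, 0, 0.0025, 0.0005, 0.02, 1, 0, 0, 0, 0, 0, 0.0185, 1, 0, 0, 0, 0, 0, 0, 1, 0, 0, 0, 0, 0, 0, 1])

```text
t: 17.88
eef_pos: [0.4557, 0.2603, 0.0704]
tcp_rot: [-3.141, -0.001, -0.001]
wrist_force: [0.2, -0.6, -1.2]
width: 0.0914
```

move_arm(targets=[0, 0, 0, 0, 0, 0, -1, 0, 0, 0, 0, 0, 0, -1, 0, 0, 0, 0, 0, 0, -1, 0, 0, 0, 0, 0, 0, -1, 0, 0, 0, 0, 0, 0, -1])

```text
t: 18.5
eef_pos: [0.4552, 0.26, 0.0696]
tcp_rot: [3.142, 0.001, -0.0]
wrist_force: [0.5, 0.9, -0.3]
width: 0.0466
```

move_arm(targets=[0, 0, 0, 0, 0, 0, -1, 0, 0, 0, 0, 0, 0, -1, 0, 0, 0, 0, 0, -0.015, -1, 0, 0, 0, 0, 0, -0.04, -1, 0, 0, 0, 0, 0, 0, -1])

```text
t: 19.12
eef_pos: [0.457, 0.2613, 0.1281]
tcp_rot: [-3.138, -0.001, -0.008]
wrist_force: [0.4, 1.0, -0.8]
width: 0.0342
```

move_arm(targets=[0, 0, 0, 0.017, 0.051, 0, -1, 0, 0, 0, 0.017, 0.051, 0, -1, 0, 0, 0, 0.017, 0.051, 0, -1, 0, 0, 0, 0.017, 0.051, 0, -1, 0, 0, 0, 0.017, 0.051, 0, -1])

```text
t: 19.75
eef_pos: [0.5407, 0.0034, 0.1248]
tcp_rot: [-3.142, -0.001, -0.0]
wrist_force: [1.2, 0.3, -0.4]
width: 0.0343
```

move_arm(targets=[0, 0, 0, 0.017, 0.051, 0, -1, 0, 0, 0, 0.017, 0.051, 0, -1, 0, 0, 0, 0.017, 0.051, 0, -1, 0, 0, 0, 0.017, 0.051, 0, -1, 0, 0, 0, 0.017, 0.051, 0, -1])

```text
t: 20.38
eef_pos: [0.6259, -0.2515, 0.1247]
tcp_rot: [-3.141, -0.002, 0.0]
wrist_force: [1.0, 0.9, -1.1]
width: 0.0347
```

move_arm(targets=[0, 0, 0, 0, 0, 0, -1, 0, 0, 0, 0, 0, 0, -1])

```text
t: 20.62
eef_pos: [0.6253, -0.2491, 0.1243]
tcp_rot: [-3.141, -0.001, 0.001]
wrist_force: [-0.7, -0.1, 0.7]
width: 0.0346
```

move_arm(targets=[0, 0, 0, 0.002, 0.0025, 0.03, -1, 0, 0, 0, 0, 0, 0.025, -1, 0, 0, 0, 0, 0, 0.01, -1, 0, 0, 0, 0, 0, 0.006, -1, 0, 0, 0, 0, 0, 0, -1])

```text
t: 21.25
eef_pos: [0.6279, -0.2519, 0.054]
tcp_rot: [-3.142, -0.002, -0.001]
wrist_force: [0.4, -0.1, -0.3]
width: 0.0345
```

move_arm(targets=[0, 0, 0, 0, 0, 0, -1])

```text
t: 21.38
eef_pos: [0.6282, -0.2524, 0.0546]
tcp_rot: [3.141, 0.002, 0.002]
wrist_force: [0.6, 0.2, -0.3]
width: 0.0346
```

Run:
```python
from h import *
s=snap("wrist");o=get_obs();print(o["eef_pos"],o["wrist_force"])
b=snap("side");c=snap("scene");P=proj(b,o["eef_pos"])[0].astype(int);Q=proj(c,o["eef_pos"])[0].astype(int)
w=s["frame"][100:300,150:350]
f=lambda im,p:im[p[1]-40:p[1]+40,p[0]-40:p[0]+40]
t=np.hstack([cv2.resize(i,(266,266),interpolation=cv2.INTER_CUBIC) for i in(w,f(b["frame"],P),f(c["frame"],Q))])
cv2.imwrite("pics/x1.png",t[:,:,::-1])
```

```text
[ 0.62814323 -0.25251107  0.05450959] [-0.02401188 -0.49196685  0.68570659]
```

View pics/x1.png

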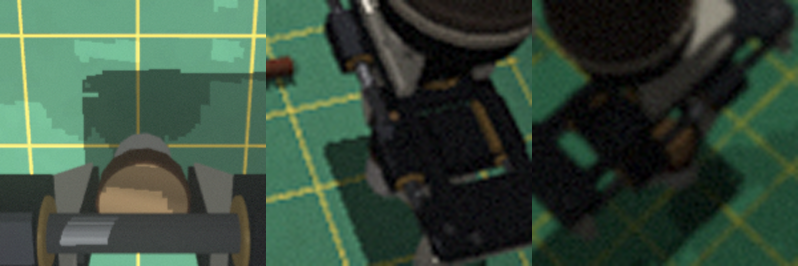

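In the left tile the lid sits over the pot, which peeks out about 2 mm to the right, so I'll shift 1.5 mm and set it down.

move_arm(targets=[0, 0, 0, 0, 0.0015, 0.0015, -1, 0, 0, 0, 0, 0, 0.002, -1, 0, 0, 0, 0, 0, 0, -1, 0, 0, 0, 0, 0, 0, -1])

```text
t: 22.02
eef_pos: [0.6277, -0.2542, 0.0504]
tcp_rot: [3.141, 0.001, 0.001]
wrist_force: [-0.9, -0.1, 5.2]
width: 0.0349
```

move_arm(targets=[0, 0, 0, 0, 0, 0, 1, 0, 0, 0, 0, 0, 0, 1, 0, 0, 0, 0, 0, 0, 1, 0, 0, 0, 0, 0, 0, 1, 0, 0, 0, 0, 0, 0, 1])

```text
t: 22.65
eef_pos: [0.6276, -0.2539, 0.0501]
tcp_rot: [3.142, 0.001, -0.0]
wrist_force: [-0.7, 0.9, 0.0]
width: 0.0797
```

move_arm(targets=[0, 0, 0, 0, 0, -0.02, 1, 0, 0, 0, 0, 0, -0.04, 1, 0, 0, 0, -0.017, -0.051, 0, 1, 0, 0, 0, -0.017, -0.051, 0, 1, 0, 0, 0, -0.017, -0.051, 0, 1])

```text
t: 23.28
eef_pos: [0.5766, -0.0995, 0.1119]
tcp_rot: [3.142, 0.001, 0.004]
wrist_force: [1.0, 1.6, 1.0]
width: 0.0915
```

move_arm(targets=[0, 0, 0, -0.017, -0.051, 0, 1, 0, 0, 0, -0.017, -0.051, 0, 1, 0, 0, 0, -0.017, -0.051, 0, 1, 0, 0, 0, -0.017, -0.051, 0, 1, 0, 0, 0, -0.017, -0.051, 0, 1])

```text
t: 23.9
eef_pos: [0.4913, 0.1558, 0.1117]
tcp_rot: [-3.141, -0.001, -0.004]
wrist_force: [0.8, 0.1, 0.9]
width: 0.092
```

move_arm(targets=[0, 0, 0, -0.017, -0.051, 0, 1, 0, 0, 0, -0.017, -0.051, 0, 1, 0, 0, 0, 0, 0, 0, 1, 0, 0, 0, 0, 0, 0, 1])

```text
t: 24.4
eef_pos: [0.4577, 0.2558, 0.111]
tcp_rot: [-3.142, -0.002, -0.002]
wrist_force: [0.5, -0.5, 0.6]
width: 0.0919
```

move_arm(targets=[0, 0, 0, -0.0025, -0.0045, 0.02, 1, 0, 0, 0, 0, 0, 0.025, 1, 0, 0, 0, 0, 0, 0.0165, 1, 0, 0, 0, 0, 0, 0, 1, 0, 0, 0, 0, 0, 0, 1])

```text
t: 25.02
eef_pos: [0.4553, 0.2603, 0.0492]
tcp_rot: [-3.141, -0.0, -0.001]
wrist_force: [0.3, 0.7, 0.8]
width: 0.0918
```

move_arm(targets=[0, 0, 0, 0, 0, 0, -1, 0, 0, 0, 0, 0, 0, -1, 0, 0, 0, 0, 0, 0, -1, 0, 0, 0, 0, 0, 0, -1, 0, 0, 0, 0, 0, 0, -1])

```text
t: 25.65
eef_pos: [0.4547, 0.2605, 0.0486]
tcp_rot: [3.142, 0.001, -0.0]
wrist_force: [-0.3, 0.3, -0.4]
width: 0.0465
```

move_arm(targets=[0, 0, 0, 0, 0, 0, -1, 0, 0, 0, 0, 0, 0, -1])

```text
t: 25.9
eef_pos: [0.4547, 0.2605, 0.0486]
tcp_rot: [3.142, 0.001, -0.0]
wrist_force: [0.1, -0.0, -0.2]
width: 0.0435
```

move_arm(targets=[0, 0, 0, 0, 0, -0.015, -1, 0, 0, 0, 0, 0, -0.03, -1, 0, 0, 0, 0, 0, -0.03, -1, 0, 0, 0, 0, 0, 0, -1])

```text
t: 26.4
eef_pos: [0.4562, 0.2614, 0.1266]
tcp_rot: [-3.139, -0.001, -0.007]
wrist_force: [-0.1, -0.9, 0.4]
width: 0.0436
```

Run:
```python
from h import *
s=snap("wrist");save(s,"w10",1);print(get_obs()["eef_pos"])
```

```text
[0.45541398 0.26092448 0.12520017]
```

View pics/w10.png

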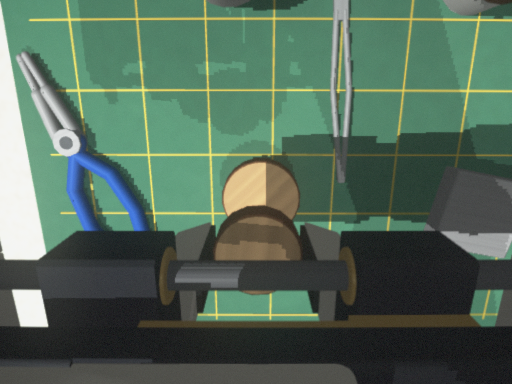

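The S lid is held level, and the L lid stays at (261,197).

move_arm(targets=[0, 0, 0, 0, 0.052, 0, -1, 0, 0, 0, 0, 0.052, 0, -1, 0, 0, 0, 0, 0.052, 0, -1, 0, 0, 0, 0, 0.052, 0, -1, 0, 0, 0, 0, 0.052, 0, -1])

```text
t: 27.08
eef_pos: [0.4542, -0.0012, 0.1231]
tcp_rot: [3.141, 0.002, -0.002]
wrist_force: [1.8, -0.2, -0.1]
width: 0.0433
```

move_arm(targets=[0, 0, 0, 0, 0.052, 0, -1, 0, 0, 0, 0, 0.052, 0, -1, 0, 0, 0, 0, 0.052, 0, -1, 0, 0, 0, 0, 0.052, 0, -1, 0, 0, 0, 0, 0.052, 0, -1])

```text
t: 27.7
eef_pos: [0.4544, -0.2609, 0.123]
tcp_rot: [-3.141, -0.002, 0.002]
wrist_force: [0.6, 0.1, 0.4]
width: 0.0435
```

move_arm(targets=[0, 0, 0, 0, 0, 0, -1, 0, 0, 0, 0, 0, 0, -1])

```text
t: 27.95
eef_pos: [0.4546, -0.2589, 0.1229]
tcp_rot: [-3.141, -0.001, 0.002]
wrist_force: [0.1, -0.0, -0.4]
width: 0.0439
```

move_arm(targets=[0, 0, 0, 0, 0.0025, 0.03, -1, 0, 0, 0, 0, 0, 0.02, -1, 0, 0, 0, 0, 0, 0.01, -1, 0, 0, 0, 0, 0, 0.005, -1, 0, 0, 0, 0, 0, 0, -1])

```text
t: 28.58
eef_pos: [0.4554, -0.2616, 0.0588]
tcp_rot: [-3.142, -0.002, -0.0]
wrist_force: [-0.0, 0.3, 0.3]
width: 0.0438
```

move_arm(targets=[0, 0, 0, 0, 0, 0.002, -1, 0, 0, 0, 0, 0, 0.001, -1, 0, 0, 0, 0, 0, 0, -1, 0, 0, 0, 0, 0, 0, -1])

```text
t: 29.08
eef_pos: [0.4552, -0.2621, 0.0557]
tcp_rot: [3.141, 0.001, 0.0]
wrist_force: [0.3, 0.7, -0.4]
width: 0.0436
```

move_arm(targets=[0, 0, 0, 0, 0, 0.0015, -1, 0, 0, 0, 0, 0, 0, -1, 0, 0, 0, 0, 0, 0, -1])

```text
t: 29.45
eef_pos: [0.4553, -0.2621, 0.0544]
tcp_rot: [3.141, 0.001, 0.001]
wrist_force: [-0.2, 0.5, 5.5]
width: 0.0435
```

move_arm(targets=[0, 0, 0, 0, 0, 0, 1, 0, 0, 0, 0, 0, 0, 1, 0, 0, 0, 0, 0, 0, 1, 0, 0, 0, 0, 0, 0, 1, 0, 0, 0, 0, 0, 0, 1])

```text
t: 30.08
eef_pos: [0.4552, -0.262, 0.0541]
tcp_rot: [3.142, 0.001, 0.0]
wrist_force: [-1.6, -0.2, -0.2]
width: 0.0886
```

move_arm(targets=[0, 0, 0, 0, 0, -0.02, 1, 0, 0, 0, 0, 0, -0.04, 1, 0, 0, 0, 0, -0.052, 0, 1, 0, 0, 0, 0, -0.052, 0, 1, 0, 0, 0, 0, -0.052, 0, 1])

```text
t: 30.7
eef_pos: [0.455, -0.1046, 0.1144]
tcp_rot: [3.142, 0.001, 0.001]
wrist_force: [0.6, 0.7, -0.9]
width: 0.0919
```

move_arm(targets=[0, 0, 0, 0, -0.052, 0, 1, 0, 0, 0, 0, -0.052, 0, 1, 0, 0, 0, 0, -0.052, 0, 1, 0, 0, 0, 0, -0.052, 0, 1, 0, 0, 0, 0, -0.052, 0, 1])

```text
t: 31.32
eef_pos: [0.4547, 0.1557, 0.1143]
tcp_rot: [-3.142, -0.001, -0.001]
wrist_force: [1.2, 0.0, 0.1]
width: 0.092
```

move_arm(targets=[0, 0, 0, 0, -0.052, 0, 1, 0, 0, 0, 0, -0.05, 0, 1, 0, 0, 0, 0, 0, 0, 1, 0, 0, 0, 0, 0, 0, 1])

```text
t: 31.82
eef_pos: [0.4545, 0.2554, 0.1139]
tcp_rot: [3.141, 0.002, -0.001]
wrist_force: [-0.4, -0.6, -0.5]
width: 0.0919
```

move_arm(targets=[0, 0, 0, -0.001, -0.003, 0.03, 1, 0, 0, 0, 0, 0, 0.03, 1, 0, 0, 0, 0, 0, 0.02, 1, 0, 0, 0, 0, 0, 0.005, 1, 0, 0, 0, 0, 0, 0, 1])

```text
t: 32.45
eef_pos: [0.454, 0.2581, 0.0294]
tcp_rot: [3.141, -0.001, -0.0]
wrist_force: [0.2, 0.2, -0.2]
width: 0.092
```

move_arm(targets=[0, 0, 0, 0, 0, 0, -1, 0, 0, 0, 0, 0, 0, -1, 0, 0, 0, 0, 0, 0, -1, 0, 0, 0, 0, 0, 0, -1, 0, 0, 0, 0, 0, 0, -1])

```text
t: 33.08
eef_pos: [0.4538, 0.2591, 0.0293]
tcp_rot: [-3.141, -0.002, -0.0]
wrist_force: [-1.2, -0.7, 4.2]
width: 0.0607
```

move_arm(targets=[0, 0, 0, 0, 0, 0, -1, 0, 0, 0, 0, 0, -0.015, -1, 0, 0, 0, 0, 0, -0.04, -1, 0, 0, 0, 0, 0, -0.04, -1, 0, 0, 0, 0, 0, 0, -1])

```text
t: 33.7
eef_pos: [0.4554, 0.2601, 0.1277]
tcp_rot: [-3.138, -0.001, -0.008]
wrist_force: [0.3, -0.4, 0.0]
width: 0.0606
```

move_arm(targets=[0, 0, 0, 0, 0.045, 0, -1, 0, 0, 0, 0, 0.045, 0, -1, 0, 0, 0, 0, 0.045, 0, -1, 0, 0, 0, 0, 0.045, 0, -1, 0, 0, 0, 0, 0.045, 0, -1])

```text
t: 34.33
eef_pos: [0.4533, 0.0325, 0.1239]
tcp_rot: [3.141, 0.002, -0.001]
wrist_force: [2.1, 0.0, -0.2]
width: 0.0603
```

move_arm(targets=[0, 0, 0, -0.002, 0.045, 0, -1, 0, 0, 0, -0.003, 0.045, 0, -1, 0, 0, 0, -0.003, 0.045, 0, -1, 0, 0, 0, 0, 0, 0, -1, 0, 0, 0, 0, 0, 0, -1])

```text
t: 34.95
eef_pos: [0.4457, -0.1006, 0.1239]
tcp_rot: [-3.141, -0.001, 0.001]
wrist_force: [0.8, 0.7, -0.7]
width: 0.0606
```

move_arm(targets=[0, 0, 0, -0.001, 0.004, 0.025, -1, 0, 0, 0, 0, 0, 0.02, -1, 0, 0, 0, 0, 0, 0.01, -1, 0, 0, 0, 0, 0, 0.003, -1, 0, 0, 0, 0, 0, 0, -1])

```text
t: 35.58
eef_pos: [0.4453, -0.1047, 0.0664]
tcp_rot: [-3.142, -0.002, -0.0]
wrist_force: [-0.0, -0.2, -0.2]
width: 0.0606
```

move_arm(targets=[0, 0, 0, 0, 0, 0.0015, -1, 0, 0, 0, 0, 0, 0, -1, 0, 0, 0, 0, 0, 0, -1])

```text
t: 35.95
eef_pos: [0.4451, -0.1051, 0.0648]
tcp_rot: [3.142, 0.001, 0.001]
wrist_force: [0.0, 0.4, -0.7]
width: 0.0604
```

move_arm(targets=[0, 0, 0, 0, 0, 0.001, -1, 0, 0, 0, 0, 0, 0.001, -1, 0, 0, 0, 0, 0, 0, -1, 0, 0, 0, 0, 0, 0, -1])

```text
t: 36.45
eef_pos: [0.4454, -0.1051, 0.0633]
tcp_rot: [3.141, 0.001, 0.002]
wrist_force: [-1.9, 0.3, 10.0]
width: 0.0605
```

move_arm(targets=[0, 0, 0, 0, 0, 0, 1, 0, 0, 0, 0, 0, 0, 1, 0, 0, 0, 0, 0, 0, 1, 0, 0, 0, 0, 0, 0, 1, 0, 0, 0, 0, 0, 0, 1])

```text
t: 37.08
eef_pos: [0.445, -0.105, 0.0626]
tcp_rot: [3.142, 0.001, -0.0]
wrist_force: [-0.0, 0.2, 1.3]
width: 0.0915
```

move_arm(targets=[0, 0, 0, 0, 0, -0.02, 1, 0, 0, 0, 0, 0, -0.04, 1, 0, 0, 0, 0, 0, -0.06, 1, 0, 0, 0, 0, 0, -0.06, 1, 0, 0, 0, 0, 0, 0, 1])

```text
t: 37.7
eef_pos: [0.4476, -0.1054, 0.2471]
tcp_rot: [3.141, 0.001, 0.014]
wrist_force: [-0.2, -0.1, -0.1]
width: 0.0919
```

move_arm(targets=[0, 0, 0, -0.02, 0.015, 0, 1, 0, 0, 0, -0.02, 0.025, 0, 1, 0, 0, 0, 0, 0.025, 0, 1, 0, 0, 0, 0, 0, 0, 1, 0, 0, 0, 0, 0, 0, 1])

```text
t: 38.33
eef_pos: [0.4049, -0.1694, 0.2421]
tcp_rot: [-3.141, -0.002, 0.002]
wrist_force: [-0.7, 0.3, -0.8]
width: 0.0917
```

```bash
cat > sn.py <<'E'
from h import *;import pickle,sys
pickle.dump(snap("wrist"),open(sys.argv[1],"wb"))
E
python3 sn.py v4.pkl
```

```text
(no output)
```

move_arm(targets=[0, 0, 0, 0.05, 0, 0, 1, 0, 0, 0, 0.05, 0, 0, 1, 0, 0, 0, 0.05, 0, 0, 1, 0, 0, 0, 0, 0, 0, 1, 0, 0, 0, 0, 0, 0, 1])

```text
t: 39.0
eef_pos: [0.5546, -0.1691, 0.2419]
tcp_rot: [-3.141, -0.003, 0.003]
wrist_force: [-0.5, -0.2, 0.4]
width: 0.0917
```

```bash
python3 sn.py v1.pkl
```

move_arm(targets=[0, 0, 0, 0, -0.06, 0, 1, 0, 0, 0, 0, -0.06, 0, 1, 0, 0, 0, 0, -0.06, 0, 1, 0, 0, 0, 0, -0.06, 0, 1, 0, 0, 0, 0, -0.06, 0, 1])

```text
t: 39.67
eef_pos: [0.5537, 0.1313, 0.2433]
tcp_rot: [3.142, 0.0, 0.001]
wrist_force: [1.4, -0.3, -0.0]
width: 0.0917
```

move_arm(targets=[0, 0, 0, 0, -0.06, 0, 1, 0, 0, 0, 0, 0, 0, 1, 0, 0, 0, 0, 0, 0, 1])

```text
t: 40.05
eef_pos: [0.5542, 0.1892, 0.2428]
tcp_rot: [3.141, 0.001, 0.0]
wrist_force: [0.5, -0.6, -0.3]
width: 0.0918
```

```bash
python3 sn.py v2.pkl
python3 - <<'E'
from fit import *;import pickle
t=[]
side=snap("side")
for n,i,p,z in [("xl",2,(.623,.2843),.063),("l",4,(.4445,-.1043),.059),("m",2,(.611,.1113),.055),("s",4,(.4546,-.2612),.051),("xs",1,(.6276,-.252),.047)]:
    s=pickle.load(open(f"v{i}.pkl","rb")); c=proj(s,(*p,z))[0]
    P,im=fit(s,c,1,60)
    if P is not None: q,d=circ(s,P,z);print(n,((q-p)*1e3).round(1),"dia",round(d*1e3,1))
    x,y=proj(side,(*p,z))[0].astype(int)
    sd=cv2.resize(side["frame"][max(y-30,0):y+30,x-30:x+30],(160,160),interpolation=cv2.INTER_CUBIC)
    t.append(np.vstack([cv2.resize(im,(160,160)),sd]))
cv2.imwrite("pics/final.png",np.hstack(t)[:,:,::-1])
E
```

```text
xl [-0.4 -0.1] dia 68.5
l [ 1.1 -0.4] dia 60.0
m [0.7 2.5] dia 51.3
s [0.8 0.7] dia 43.8
xs [ 0.9 -0.3] dia 34.8
```

View pics/final.png

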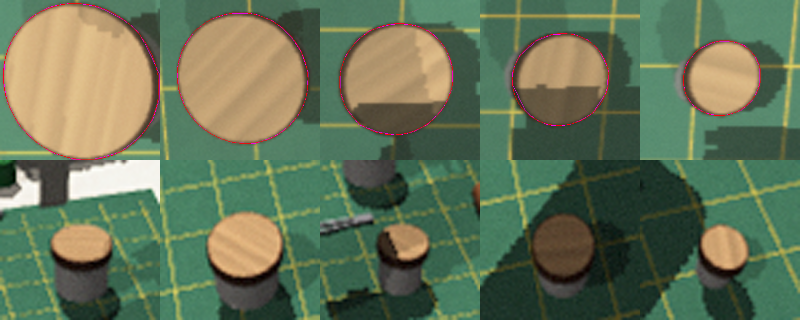

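The final sheet shows all five discs flat on pots of their own size, centred within 2.5 mm and with the expected diameters at seated height. The lean of the xs pot in the side view agrees with perspective: about 21° expected, about 23° seen.

```bash
python3 -c "
from station import ticket,get_obs
print(ticket.close_job(),get_obs()['t'])"
```

```text
the job is handed in; nothing more can be done
the job is handed in; nothing more can be done
```

All five pots are closed and the job is handed in, at about 40 s of robot time. I took the stacks apart (M on XL, and XS on S on L) and set each lid, cork down, on the white pot of its own size. The blue, green and purple pots were left alone.

- **Centring:** in the last wrist pictures the lids lie 0.4 mm (XL), 1.2 mm (L), 2.6 mm (M), 1.1 mm (S) and 0.9 mm (XS) from where the pot mouths were first measured.
- **Seating:** the disc diameters at seated height came out at 68.5, 60.0, 51.3, 43.8 and 34.8 mm, each within 1 mm of its lid. All five look flat and upright in the side view.
- **Contact:** the fingers were open and clear of everything when I handed in.
- **Not measured:** I judged tilt and disc height by eye and from the diameters, and did not re-measure the pots under their lids.

Setting the lids down pressed on the pots with at most about 10 N, on L. No check failed. Two early automatic fits (the bowls in shadow and the stack tops) were wrong, so I replaced them with edges read from the picture.

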